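# Gauge a hollow crankpin

### The job

Check the bore of the hollow crankpin with the green-handled plug gauge: take it from the wooden stand, slide it down into the crankpin until its collar sits fully home on the rim, without dropping or ramming it. Then draw it straight up, without letting it bind, until the red line on its rod is level with the rim, and finish there with the gripper still holding it steady. Leave the other gauges, the piston and the marker alone.

Things in the scene. Friction and masses are not known exactly. Their poses are not given: they have to be found in the camera images.
- green_gauge: Loose upright plug gauge, 0.15 to 0.31 kg. From the bottom up: steel rod 20 mm in diameter, 60 mm long, its lowest 5 mm tapering to 14 mm; steel collar 36 mm in diameter, from 60 to 66 mm; round green handle 22 mm in diameter, from 66 to 121 mm. Origin at the centre of the rod's bottom end, z up along the rod.
- red_line (a point): The middle of the painted red line round the green gauge's rod, on the rod's axis, 30 mm above its bottom end. The line is 4 mm wide; it is out of sight while the gauge is in the stand or fully home.
- pin_mouth (a point): Centre of the round mouth of the hollow crankpin, in the plane of its rim, z up along the bore. The crankpin is a fixed upright steel tube, 52 mm outside, its bore 21.2 mm wide and 70 mm deep, the rim 112 mm above the bench. With the gauge fully home its collar lies on the rim and the gauge's origin is 60 mm below this point; with the red line level with the rim, 30 mm below.
- crank: The fixed crank that carries the crankpin: steel disc 210 mm across, its top 42 mm above the bench, on an aluminium plate 250 by 230 mm. Origin under the plate's centre, z up; the bore's axis lies at x = -55 mm, y = 0. A dark nut and shaft stub, reaching 78 mm above the bench, stand 67 mm from the bore.
- stand: Fixed wooden block 70 (x) by 190 (y) by 70 mm high, origin under its centre, z up. Three upright 27 mm holes along its y at -60, 0 and 60 mm hold the gauges in any order, collars on its top: a gauge's bottom end is 10 mm above the bench, its handle from 76 to 131 mm. Handles are only 60 mm apart: close the fingers along the stand's x.
- blue_gauge: Loose plug gauge with a blue handle, to be left in the stand: same shape, rod 24 mm in diameter, too big for the crankpin, no red line. Origin at the centre of the rod's bottom end.
- yellow_gauge: Loose plug gauge with a yellow handle, to be left in the stand: same shape, rod 16 mm in diameter, no red line. Origin at the centre of the rod's bottom end.
- piston: Loose aluminium piston with yellow tape on its crown, standing on the bench, 80 mm in diameter, 62 mm high, to be left alone. Origin at the centre of its underside.
- marker: Loose white paint marker with a blue cap lying on the bench, 117 mm long, 16 mm thick, to be left alone. Origin under its middle, x along it to the cap.
Things that resemble listed ones, but are neither listed nor needed, are in the scene too. Leave any orange look-alike of the green_gauge alone.

How it is judged:
By the outcome, as a careful person would: the job done as asked, in the order asked, and still so for the second after the job is handed in, while the arm keeps its last pose, push and grip.
It also fails if it takes over 61 s, if anything falls off the work surface, if the arm or the gripper's body presses on something with over 40 N, if the wrist force passes 120 N, or if a joint passes its speed limit or range.

### The arm

A 7-joint arm with a two-finger parallel gripper is mounted at the origin on the work surface. World frame = base frame: x ahead of the robot, y to its left, z up, the work surface at z = 0. Lengths are in m, angles in rad, forces in N, time in s.
With the tool pointing down it reaches from about 0.4 to 0.875 m from the base axis. Payload 19.3 kg.
Tool frame: the origin (TCP) lies at the very end of the fingers, on their centre line; the grasp point (between the pads) lies 19 mm behind it; z points along the fingers, y is the line along which they close (so a half turn about z gives the same grasp; the last joint's range is limited). The gripper opens to 85 mm and grips with 20 to 120 N. Pads are 22 mm wide; open, the fingers measure 114 mm over their backs; the gripper's body (76 mm by 85 mm) begins 54 mm behind the grasp point. The pads swing forward as they close: fully open they stand 13 mm farther back than shut.
Start: joints at [1.127, 0.521, -0.036, 1.599, 0.021, 1.021, -0.113], TCP at [0.228, -0.582, 0.231] pointing down, gripper open.
Joint ranges: [-2.91, 2.91], [-0.3, 2.13], [-1.5, 1.42], [0.17, 2.43], [-1.26, 4.41], [0.16, 1.93], [-2.52, 2.52]. Speed limits (rad/s): [1.89, 1.89, 2.39, 2.39, 3.01, 3.01, 3.01].

### API

Orientations are given as [roll, pitch, yaw] about the fixed x, y, z axes, in that order (R = Rz(yaw) Ry(pitch) Rx(roll)).
In Python, from workcell import bot gives the robot as it stands.
- The arm moves only by the shell command python3 -m crank 'ROWS' [FORCE]. ROWS is a JSON object of lists of equal length, an entry for each row: "travel": the shift along the world's x, y, z in cm, a list of three; "turn": the turn, a rotation vector about the world's x, y, z in degrees, a list of three; "gripper": the closure, from 0 (fully open) to 1 (shut). A call has exactly 5 rows; each row is the pose to reach, as a shift and turn from the pose commanded when the call began; what a row does not reach only later rows make up. A row lasts 1/10 s, in which the tool goes at most 50 mm and 8.59 degrees, less where a joint would pass 70% of its speed; a pose out of reach is approached as far as the arm can. A call with a gripper value outside its range is refused whole. The fingers move at their own pace and stop on an object; FORCE is the grip in N (left out, the last holds). Time passes only in rows, so rows that repeat a pose let the fingers close, or fill a call up. It gives the time, the measured TCP pose, the force, the opening and the grip force at its end, in the units of the state.
- bot.observe(): the state, without advancing time (a new reading comes with each control period).
- bot.grab_frame(name): name is "scene" or "top" or "wrist"; returns a dict with "pixels" (480x640x3 uint8, red, green, blue), "fx", "fy", "cx", "cy" (pixels), "extrinsics" (4x4, takes a point from world to camera coordinates). Camera axes: x right, y down, z forward; pixel columns grow to the right and rows downward; lengths in m; the calibration is good to about 2 mm. A picture is of the moment at which its call begins. There is no depth.
- bot.job_done(): hands the job in; it is judged then, once.
The state is a dict: "clock": time; "qpos": joint angles; "qd": joint speeds; "joint_efforts": joint torques, N m; "position": TCP position; "tool_rot": TCP orientation; "force": force on the tool from outside, world axes, zero at the start; "moment": the same for the moment, N m; "grip_width": finger opening in m; "finger_force": force on a finger pad.
Only numpy, scipy, OpenCV 4.12 (cv2) and the standard library are available. Lean on these libraries where they do the work, as an engineer would, in place of code of your own. Each camera call takes 0.05 s, during which the arm holds its last target. There are 200 camera calls.

## Working session

There is one attempt and no reset: what is moved stays moved. The work goes in short steps, Python scripts to look and compute and a shell command to move; the robot and the scene stay as the last step left them, time stands still between calls to the robot, and variables do not carry over. Pictures are saved under pics/ and viewed, at most 10 in all, crops included, and the job is handed in when it is done.

```bash
mkdir -p pics; ls; python3 - <<'E'
from workcell import bot
import cv2,numpy as np,pickle
s=bot.observe();print(s)
for n in("scene","top"):
    f=bot.grab_frame(n);pickle.dump(f,open(f"{n}.pkl","wb"))
    cv2.imwrite(f"pics/{n}0.png",f["pixels"][:,:,::-1])
    print(n,f["fx"],f["cx"],f["cy"],np.round(f["extrinsics"],3).tolist())
E
```

```text
pics
{'clock': 0.0, 'qpos': array([ 1.12679988,  0.52202797, -0.03630314,  1.59999921,  0.02115815,
        1.02109473, -0.11280919]), 'qd': array([ 0.00089649, -0.00131558,  0.00114358,  0.0006215 , -0.00090664,
       -0.00011943,  0.00249903]), 'joint_efforts': array([-3.56847358e-04, -9.27109337e+01,  1.97977535e+00, -3.69940424e+01,
        1.78039883e-02,  8.22678121e-03, -1.05129524e-05]), 'position': array([ 0.22806074, -0.58154365,  0.23072045]), 'tool_rot': array([-3.14044813e+00,  5.81443155e-05,  3.73734229e-01]), 'force': array([-0.48458668,  0.54513339,  0.04114243]), 'moment': array([-0.0458132 , -0.01239742,  0.01880876]), 'finger_force': 0.0, 'grip_width': 0.08546788473764887}
scene 476.9542652195717 316.8250162501588 238.82059619899576 [[0.445, 0.896, 0.006, -0.3], [0.652, -0.319, -0.688, -0.292], [-0.615, 0.31, -0.725, 1.137], [0.0, 0.0, 0.0, 1.0]]
top 592.420593818977 319.39970377833765 249.8403639504468 [[-0.024, -1.0, 0.004, 0.059], [-0.99, 0.023, -0.137, 0.59], [0.137, -0.007, -0.991, 1.11], [0.0, 0.0, 0.0, 1.0]]
```

View pics/scene0.png

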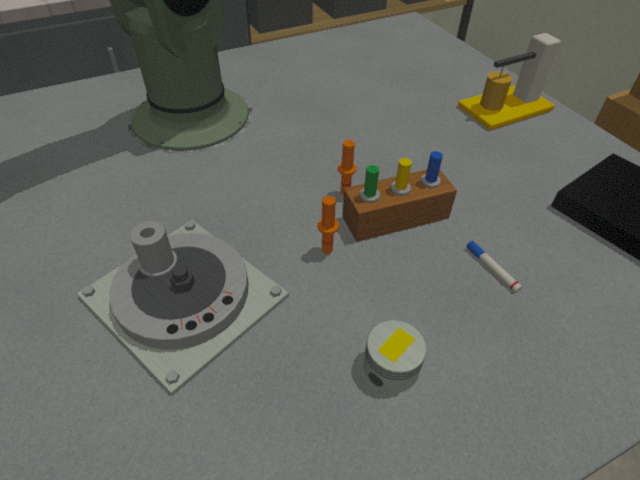

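View pics/top0.png

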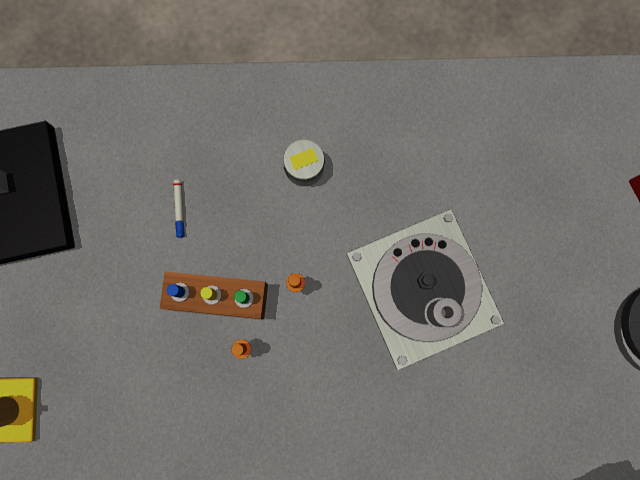

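The handles are upright. In the top view the candidates are green (243,297), orange look-alikes (241,349) and (295,282), yellow (209,294) and blue (177,291). In the scene view green is at (371,180) and orange at (348,160) and (328,220). I choose the green one in the stand's end hole. The crankpin is at top (447,312) and scene (151,240). Next I'll take a close crop and measure.

```bash
cat > h.py <<'E'
import cv2,numpy as np,pickle
def ray(f,u,v):
    E=f["extrinsics"];R=E[:3,:3];c=-R.T@E[:3,3]
    return c,R.T@np.array([(u-f["cx"])/f["fx"],(v-f["cy"])/f["fy"],1])
def onz(f,u,v,z):
    c,d=ray(f,u,v);return (c+d*(z-c[2])/d[2])
def proj(f,p):
    q=f["extrinsics"][:3,:3]@np.asarray(p)+f["extrinsics"][:3,3]
    return np.array([f["fx"]*q[0]/q[2]+f["cx"],f["fy"]*q[1]/q[2]+f["cy"]])
def tri(f,a,g,b):
    c,d=ray(f,*a);e,h=ray(g,*b)
    t=np.linalg.lstsq(np.c_[d,-h],e-c,rcond=None)[0];p=c+t[0]*d;q=e+t[1]*h
    return (p+q)/2,np.linalg.norm(p-q)
def mask(f,lo,hi,smin=110,vmin=40):
    h=cv2.cvtColor(f["pixels"],cv2.COLOR_RGB2HSV)
    return cv2.inRange(h,(lo,smin,vmin),(hi,255,255))
def blobs(m,amin=40):
    n,l,s,c=cv2.connectedComponentsWithStats(m)
    return [(np.round(c[i],1).tolist(),s[i].tolist()) for i in range(1,n) if s[i][4]>=amin]
E
python3 - <<'E'
from h import *
T=pickle.load(open("top.pkl","rb"));S=pickle.load(open("scene.pkl","rb"))
for n,lo,hi in(("green",50,85),("yellow",22,34),("blue",100,125),("orange",3,14)):
    for k,f in(("T",T),("S",S)): print(n,k,blobs(mask(f,lo,hi,150 if n!='green' else 110)))
a=cv2.resize(T["pixels"][265:365,150:310],None,fx=4,fy=4,interpolation=cv2.INTER_CUBIC)
b=cv2.resize(T["pixels"][265:345,400:480],None,fx=2.5,fy=2.5,interpolation=cv2.INTER_CUBIC)
c=cv2.resize(S["pixels"][210:290,110:190],None,fx=2.5,fy=2.5,interpolation=cv2.INTER_CUBIC)
d=cv2.resize(S["pixels"][150:210,350:410],None,fx=3.3333,fy=3.3333,interpolation=cv2.INTER_CUBIC)
out=np.zeros((600,640,3),np.uint8);out[:400]=a;out[400:,:200]=b;out[400:,210:410]=c;out[400:,420:620]=d[:200,:200]
cv2.imwrite("pics/crop1.png",out[:,:,::-1])
E
```

```text
green T [([239.9, 296.3], [234, 291, 12, 13, 115])]
green S [([371.1, 180.2], [365, 165, 14, 32, 342])]
yellow T [([303.4, 158.4], [290, 148, 28, 21, 332]), ([207.2, 293.1], [200, 287, 17, 13, 138]), ([16.3, 387.7], [0, 379, 33, 23, 603]), ([15.9, 432.5], [0, 419, 32, 24, 555])]
yellow S [([504.0, 79.3], [495, 76, 16, 7, 47]), ([504.4, 109.6], [459, 85, 95, 45, 1802]), ([402.8, 173.4], [396, 158, 16, 32, 351]), ([396.0, 344.5], [378, 328, 37, 34, 638])]
blue T [([179.5, 228.7], [176, 221, 8, 16, 123]), ([175.1, 290.6], [167, 285, 18, 12, 162])]
blue S [([433.7, 166.1], [426, 152, 16, 30, 276]), ([474.8, 248.5], [467, 241, 17, 16, 126])]
orange T [([213.4, 295.3], [160, 272, 105, 47, 2740]), ([296.0, 281.5], [286, 274, 19, 18, 214]), ([244.1, 348.8], [233, 341, 18, 17, 144])]
orange S [([346.3, 166.1], [338, 140, 18, 54, 450]), ([327.5, 226.1], [318, 196, 21, 58, 554])]
```

View pics/crop1.png

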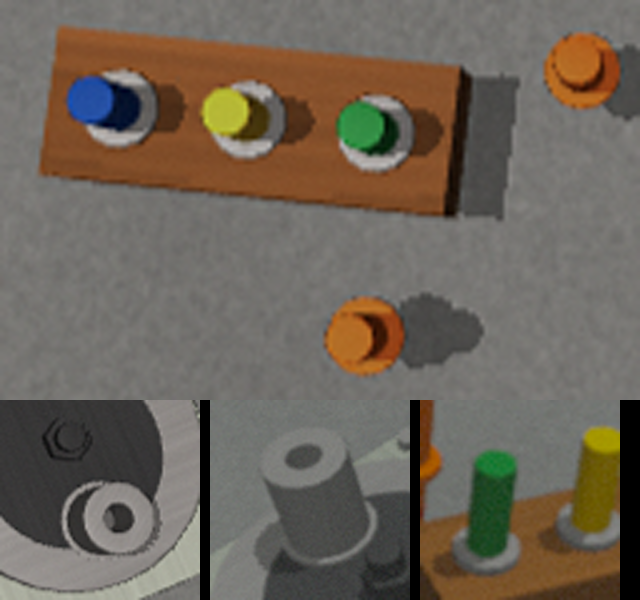

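The crop confirms it. Green has its collar on the stand, its disc centred at top (240.2,296.7) and scene (372.5,168.9). The crankpin rim is centred at about top (447.6,312.2) and scene (148,232.8).

```bash
python3 - <<'E'
from h import *
T=pickle.load(open("top.pkl","rb"));S=pickle.load(open("scene.pkl","rb"))
def sub(f,lo,hi,vf):   # bright top disc
    pass
print("green tri",tri(T,(240.2,296.7),S,(372.5,168.9)), "T onz",onz(T,240.2,296.7,.131),"S onz",onz(S,372.5,168.9,.131))
Y=(150+227/4,265+111/4);B=(150+91/4,265+100/4)
g=onz(T,240.2,296.7,.131);y=onz(T,*Y,.131);b=onz(T,*B,.131)
print("y,b",y,b,np.linalg.norm(g-y),np.linalg.norm(b-y))
d=g-b;print("stand y dir deg",np.degrees(np.arctan2(d[1],d[0])))
# dark bore by threshold, inside the bright rim, upscaled
for f,c,n in((T,(447.6,312.2),"T"),(S,(148,232.8),"S")):
    x0,y0=int(c[0])-12,int(c[1])-12
    gch=cv2.cvtColor(f["pixels"],cv2.COLOR_RGB2GRAY)[y0:y0+25,x0:x0+25]
    G=cv2.resize(gch,None,fx=8,fy=8,interpolation=cv2.INTER_CUBIC)
    _,m=cv2.threshold(cv2.GaussianBlur(G,(9,9),0),0,255,cv2.THRESH_OTSU+cv2.THRESH_BINARY_INV)
    for ct in cv2.findContours(m,cv2.RETR_LIST,cv2.CHAIN_APPROX_NONE)[0]:
        if len(ct)>60:
            e=cv2.fitEllipse(ct);p=((e[0][0]+.5)/8-.5+x0,(e[0][1]+.5)/8-.5+y0)
            print(n,np.round(p,2),np.round(np.array(e[1])/8,2),onz(f,*p,.112))
print("pin tri",tri(T,(447.6,312.2),S,(147.8,232.8)),onz(T,447.6,312.2,.112),onz(S,147.8,232.8,.112))
for p in((.0,0,0),): pass
o1=onz(T,150+358/4,265+337/4,.121);o2=onz(T,150+579/4,265+60/4,.121);print("orange",o1,o2)
nut=onz(T,400+68/2.5,265+40/2.5,.078);print("nut",nut)
E
```

```text
green tri (array([0.49870992, 0.1885665 , 0.12927764]), np.float64(0.001939579521315641)) T onz [0.49813408 0.1874854  0.131     ] S onz [0.50084409 0.18823563 0.131     ]
y,b [0.50652275 0.24658661 0.131     ] [0.51282039 0.30672422 0.131     ] 0.05969358138103475 0.06046645503981451
stand y dir deg -97.02159624368302
T [457.54 322.87] [2.72 5.95] [ 0.4432083  -0.19888834  0.112     ]
T [436.67 322.46] [4.58 7.38] [ 0.44484294 -0.16152328  0.112     ]
T [447.09 311.8 ] [11.65 12.53] [ 0.46337748 -0.18122382  0.112     ]
T [457.7 301.4] [3.9  6.61] [ 0.48154257 -0.2013269   0.112     ]
T [436.25 301.3 ] [3.07 6.21] [ 0.48264561 -0.1627148   0.112     ]
S [156.11 242.35] [ 5.42 13.75] [ 0.49018808 -0.17340538  0.112     ]
S [146.94 232.26] [ 9.44 15.22] [ 0.46351335 -0.18080265  0.112     ]
pin tri (array([ 0.46292067, -0.18115765,  0.11038265]), np.float64(0.0025810834364344013)) [ 0.46264376 -0.1821006   0.112     ] [ 0.46520481 -0.1799093   0.112     ]
orange [0.40622453 0.19053039 0.121     ] [0.52632167 0.09089578 0.121     ]
nut [ 0.52236837 -0.15459392  0.078     ]
```

Green is at (0.499,0.188), 60 mm from yellow. The bore is at (0.463,-0.181), 65 mm from the nut. Both agree with the given sizes. The yaw I need is 83°, a +61.6° turn. I'll move along an arc at a safe height.

```bash
python3 -m crank '{"travel":[[2.5,3.8,0.5],[5,7.6,1],[7.5,11.4,1.5],[10,15.2,2],[12.5,19,2]],"turn":[[0,0,3],[0,0,7],[0,0,11],[0,0,15],[0,0,20]],"gripper":[0,0,0,0,0]}' 60
python3 -m crank '{"travel":[[2.5,3.8,0],[5,7.6,0],[7.5,11.4,0],[10,15.2,0],[12.5,19,0]],"turn":[[0,0,4],[0,0,8],[0,0,12],[0,0,16],[0,0,20]],"gripper":[0,0,0,0,0]}'
python3 -m crank '{"travel":[[0.4,4,0],[0.8,8,0],[1,12,0],[1.2,16,0],[1.4,20,0]],"turn":[[0,0,4],[0,0,8],[0,0,12],[0,0,16],[0,0,21]],"gripper":[0,0,0,0,0.2]}'
```

```text
clock: 0.6
position: [0.3539, -0.3903, 0.2517]
tool_rot: [3.141, 0.0, 0.726]
force: [0.7, -0.1, 0.5]
grip_width: 0.0854
finger_force: 0.0
clock: 1.1
position: [0.4788, -0.2002, 0.2513]
tool_rot: [-3.142, 0.0, 1.075]
force: [0.9, -0.6, 1.2]
grip_width: 0.0853
finger_force: 0.0
clock: 1.6
position: [0.4919, -0.0003, 0.2512]
tool_rot: [-3.141, 0.0, 1.441]
force: [0.3, -0.1, 0.4]
grip_width: 0.0734
finger_force: 0.0
```

```bash
python3 -m crank '{"travel":[[0.2,4,0],[0.4,8,0],[0.6,12,0],[0.7,16,-1],[0.7,18.8,-2]],"turn":[[0,0,0],[0,0,0],[0,0,0],[0,0,0],[0,0,0.4]],"gripper":[0.3,0.3,0.3,0.3,0.3]}'
python3 - <<'E'
from h import *
from workcell import bot
f=bot.grab_frame("wrist");t=bot.grab_frame("top")
pickle.dump(f,open("w1.pkl","wb"));cv2.imwrite("pics/w1.png",f["pixels"][:,:,::-1])
E=f["extrinsics"];print("cam",-E[:3,:3].T@E[:3,3],E[2,:3])
s=bot.observe();print(s["position"],s["tool_rot"],s["grip_width"])
for n,lo,hi in(("green",50,85),("yellow",22,34),("blue",100,125)):print(n,blobs(mask(f,lo,hi,110)))
print("pred green top",proj(f,[.499,.188,.131]))
E
```

```text
clock: 2.1
position: [0.4988, 0.1889, 0.231]
tool_rot: [3.142, -0.001, 1.447]
force: [-0.6, -0.7, -0.2]
grip_width: 0.0598
finger_force: 0.0
cam [0.50815454 0.26407445 0.37232828] [-0.0359508  -0.29282604 -0.95548964]
[0.4978782  0.19003259 0.23001363] [-3.13936311e+00 -9.16407334e-04  1.45070159e+00] 0.059917392853283645
green [([318.5, 230.6], [304, 208, 30, 45, 1034])]
yellow [([319.0, 145.8], [303, 128, 33, 36, 898]), ([625.7, 301.5], [607, 275, 33, 55, 1293])]
blue [([467.1, 26.7], [447, 14, 41, 26, 775]), ([317.8, 43.6], [301, 20, 35, 50, 1371])]
pred green top [318.47324503 241.96415273]
```

View pics/w1.png

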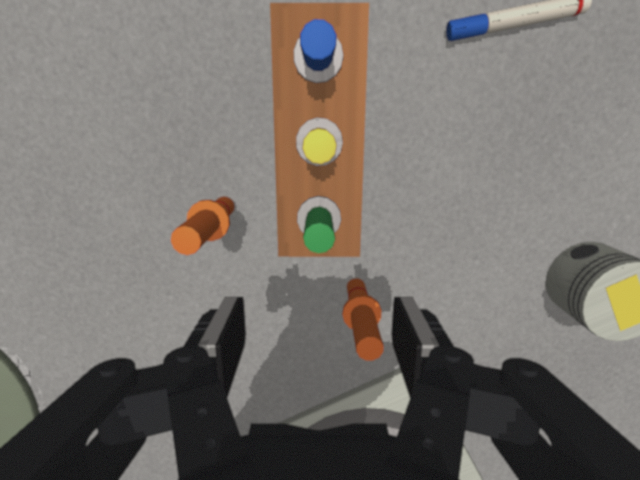

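The wrist view shows the green disc at (319,239), centred between the open fingers, with the orange look-alikes (187,240) and (368,345) clear of them. Descending.

```bash
python3 -m crank '{"travel":[[0,0.1,-2.5],[0,0.1,-5],[0,0.1,-7],[0,0.1,-8.5],[0,0.1,-10]],"turn":[[0,0,0],[0,0,0],[0,0,0],[0,0,0],[0,0,0]],"gripper":[0.3,0.3,0.3,0.3,0.3]}'
python3 -m crank '{"travel":[[0,0,-1],[0,0,-2],[0,0,-3],[0,0,-4],[0,0,-4.5]],"turn":[[0,0,0],[0,0,0],[0,0,0],[0,0,0],[0,0,0]],"gripper":[0.3,0.3,0.3,0.3,0.3]}'
python3 -m crank '{"travel":[[0,0,0],[0,0,0],[0,0,0],[0,0,0],[0,0,0]],"turn":[[0,0,0],[0,0,0],[0,0,0],[0,0,0],[0,0,0]],"gripper":[0.5,0.6,0.7,0.85,1]}' 60
python3 -m crank '{"travel":[[0,0,0],[0,0,0],[0,0,0],[0,0,0],[0,0,0]],"turn":[[0,0,0],[0,0,0],[0,0,0],[0,0,0],[0,0,0]],"gripper":[1,1,1,1,1]}' 60
```

```text
clock: 2.7
position: [0.4991, 0.1864, 0.1304]
tool_rot: [-3.141, 0.001, 1.445]
force: [-0.2, 0.7, 0.8]
grip_width: 0.0601
finger_force: 0.0
clock: 3.2
position: [0.499, 0.187, 0.0854]
tool_rot: [-3.141, 0.0, 1.445]
force: [-1.0, 0.3, -0.6]
grip_width: 0.0597
finger_force: 0.0
clock: 3.7
position: [0.4994, 0.1873, 0.0868]
tool_rot: [3.141, -0.0, 1.445]
force: [-1.4, -0.8, 6.9]
grip_width: 0.0209
finger_force: 58.4
clock: 4.2
position: [0.4994, 0.1872, 0.0868]
tool_rot: [3.141, -0.0, 1.445]
force: [-2.9, -0.4, 6.2]
grip_width: 0.0205
finger_force: 58.4
```

```bash
python3 -m crank '{"travel":[[0,0,0.5],[0,0,1.5],[0,0,3],[0,0,4.5],[0,0,6]],"turn":[[0,0,0],[0,0,0],[0,0,0],[0,0,0],[0,0,0]],"gripper":[1,1,1,1,1]}' 60
python3 -m crank '{"travel":[[0,0,2],[0,0,4],[0,0,6],[0,0,8.5],[0,0,10]],"turn":[[0,0,0],[0,0,0],[0,0,0],[0,0,0],[0,0,0]],"gripper":[1,1,1,1,1]}'
python3 -m crank '{"travel":[[0,-2,0],[0,-5,0],[0,-8.5,0],[0,-12,0],[0,-15.5,0]],"turn":[[0,0,0],[0,0,0],[0,0,0],[0,0,0],[0,0,0]],"gripper":[1,1,1,1,1]}'
python3 -m crank '{"travel":[[-0.3,-3.5,0],[-0.8,-7,0],[-1.3,-10.5,0],[-1.8,-13.5,0],[-2,-15.5,0]],"turn":[[0,0,0],[0,0,0],[0,0,0],[0,0,0],[0,0,0]],"gripper":[1,1,1,1,1]}'
```

```text
clock: 4.7
position: [0.4992, 0.1872, 0.1476]
tool_rot: [3.141, -0.0, 1.445]
force: [-0.2, -0.2, -0.8]
grip_width: 0.0203
finger_force: 58.7
clock: 5.2
position: [0.4994, 0.1874, 0.2488]
tool_rot: [3.14, -0.001, 1.446]
force: [0.4, 0.5, -2.0]
grip_width: 0.0205
finger_force: 58.7
clock: 5.7
position: [0.4989, 0.0308, 0.2471]
tool_rot: [3.141, -0.0, 1.446]
force: [1.3, -0.2, -1.0]
grip_width: 0.0209
finger_force: 58.7
clock: 6.2
position: [0.4784, -0.125, 0.2471]
tool_rot: [3.141, 0.001, 1.444]
force: [0.3, -0.2, -1.7]
grip_width: 0.021
finger_force: 58.7
```

```bash
python3 - <<'E'
from h import *
from workcell import bot
fs={n:bot.grab_frame(n) for n in("scene","top","wrist")}
pickle.dump(fs,open("f2.pkl","wb"));s=bot.observe();p=s["position"];print(p,s["tool_rot"])
S,T,W=[fs[n]["pixels"] for n in("scene","top","wrist")]
q=proj(fs["scene"],p).astype(int);t=proj(fs["top"],p).astype(int);print(q,t)
q[1]+=20
a=cv2.resize(S[q[1]-50:q[1]+50,q[0]-50:q[0]+50],(400,400),interpolation=cv2.INTER_CUBIC)
c=cv2.resize(W,(800,600))[200:600,200:600]
out=np.hstack([a,c]);cv2.imwrite("pics/c2.png",out[:,:,::-1]);print(q)
E
```

```text
[ 0.47891556 -0.12384681  0.24689421] [3.14121025e+00 1.24970070e-04 1.44323440e+00]
[167 154] [428 299]
[167 174]
```

View pics/c2.png

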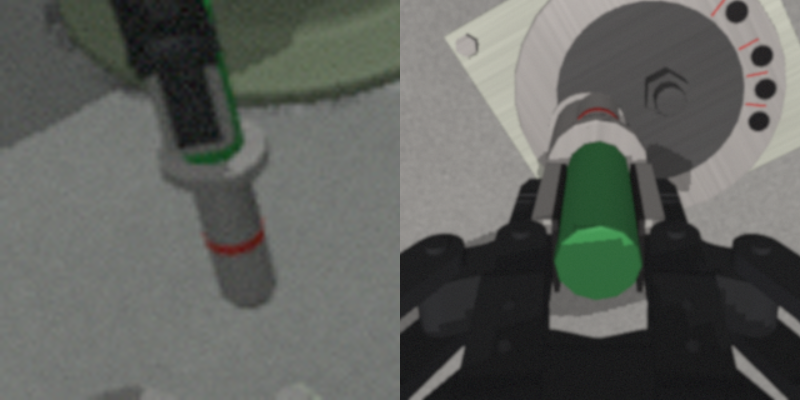

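The gauge hangs upright in the grip, with the red line visible at scene crop (235,240) and wrist crop (597,115). I'll measure the red line in both views to find the rod axis.

```bash
python3 - <<'E'
from h import *
fs=pickle.load(open("f2.pkl","rb"));S,T,W=fs["scene"],fs["top"],fs["wrist"]
p=np.array([.4788,-.1246,.247])
def ends(f,box):
    x0,y0,x1,y1=box
    h=f["pixels"][y0:y1,x0:x1].astype(int)
    r=(h[...,0]-np.maximum(h[...,1],h[...,2]))>35
    ys,xs=np.nonzero(r);ys+=y0;xs+=x0
    L=xs.min();R=xs.max();yl=ys[xs<=L+1].mean();yr=ys[xs>=R-1].mean()
    print("red",L,R,yl,yr,len(xs));return ((L+R)/2,(yl+yr)/2)
a=ends(S,(155,170,190,195))
b=ends(W,(455,235,500,270)) if 0 else ends(W,(int(600*.8)//1-40,int(280*.8),int(840*.8),int(340*.8)))
print(a,b)
print("tri",tri(S,a,W,b))
z=p[2]-.0 
# expected: origin relative to TCP in stand: TCP .0868, origin .010 -> line .0468 below TCP
L=p-[0,0,.0468];print("exp",L,proj(S,L),proj(W,L))
print("axis slope exp",proj(S,p+[0,0,-.01]),proj(S,p+[0,0,-.0768]))
print("collar mid seen",(117+214/4,124+150/4),"bottom seen",(117+247/4,124+287/4))
for dz in(-.0138,):print("collar mid exp",proj(S,p+[0,0,dz]))
E
```

```text
red 169 182 185.33333333333334 182.8 30
red 440 452 243.0 244.0 35
(np.float64(175.5), np.float64(184.06666666666666)) (np.float64(446.0), np.float64(243.5))
tri (array([ 0.53375043, -0.11831229,  0.23414542]), np.float64(0.022770056570952824))
exp [ 0.4788 -0.1246  0.2002] [174.26564088 182.01739222] [318.3550901  268.73396168]
axis slope exp [168.42071944 160.51702944] [178.69146167 198.29763713]
collar mid seen (170.5, 161.5) bottom seen (178.75, 195.75)
collar mid exp [169.04701408 162.8208349 ]
```

The expected and observed rod agree to about 1 mm. I'll go over the bore to TCP (0.4637,-0.1819), with the tip about 10 mm above the rim, and compare there.

```bash
python3 -m crank '{"travel":[[-0.5,-2,0],[-1,-4,0],[-1.4,-5.5,0],[-1.5,-5.7,0],[-1.5,-5.7,0]],"turn":[[0,0,0],[0,0,0],[0,0,0],[0,0,0],[0,0,0]],"gripper":[1,1,1,1,1]}'
python3 -m crank '{"travel":[[0,0,-1],[0,0,-2],[0,0,-3],[0,0,-4],[0,0,-4.8]],"turn":[[0,0,0],[0,0,0],[0,0,0],[0,0,0],[0,0,0]],"gripper":[1,1,1,1,1]}'
python3 - <<'E'
from h import *
from workcell import bot
fs={n:bot.grab_frame(n) for n in("scene","top","wrist")}
pickle.dump(fs,open("f3.pkl","wb"));s=bot.observe();p=s["position"];print(p,s["tool_rot"],s["force"])
S,W,T=fs["scene"]["pixels"],fs["wrist"]["pixels"],fs["top"]["pixels"]
a=cv2.resize(S[185:265,110:190],(560,560),interpolation=cv2.INTER_CUBIC)
c=cv2.resize(W[160:300,290:350],(240,560),interpolation=cv2.INTER_CUBIC)
cv2.imwrite("pics/c3.png",np.hstack([a,c])[:,:,::-1])
o=p-[0,0,.0768]
print("rod bottom exp S",proj(fs["scene"],o),"mouth seen ~(147.1,232.4)","mouth W",proj(fs["wrist"],[.4637,-.1809,.112]))
E
```

```text
clock: 6.85
position: [0.4643, -0.179, 0.2466]
tool_rot: [3.141, -0.0, 1.446]
force: [0.4, 0.7, -1.7]
grip_width: 0.0205
finger_force: 58.7
clock: 7.35
position: [0.464, -0.1796, 0.1971]
tool_rot: [-3.141, -0.0, 1.446]
force: [-0.2, 0.7, -1.7]
grip_width: 0.0203
finger_force: 58.7
[ 0.46399772 -0.17967125  0.19776328] [-3.14056893e+00 -3.40732521e-04  1.44560228e+00] [-0.51043748  0.24447062 -0.62509395]
rod bottom exp S [146.26335744 228.01858959] mouth seen ~(147.1,232.4) mouth W [318.62197916 249.80619912]
```

View pics/c3.png

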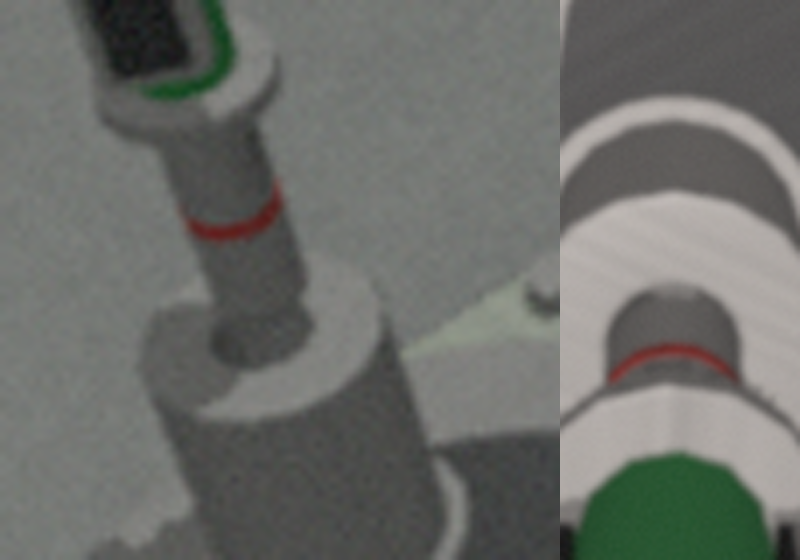

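The tip is just above the mouth, with the mouth centred at scene (147.1,232.4). The rod axis extended to the rim passes about 0.7 px to its right, so the rod is about 1 mm too far to +y. I'll check with the wrist view numbers.

```bash
python3 - <<'E'
from h import *
fs=pickle.load(open("f3.pkl","rb"));S,W,T=fs["scene"],fs["wrist"],fs["top"]
p=np.array([.464,-.1797,.1973]);u=np.array([-.0,1,0])
c,_=ray(W,0,0);print("cam",c)
# rim outer top edge seen at row 207.6, col ~318.2
r=onz(W,318.2,207.6,.112);print("rim edge",r,"-> centre y",r[1]-.026)
o=p-[0,0,.0768]
print("tip row exp 7mm/10mm",proj(W,o+[0,.007,0]),proj(W,o+[0,.010,.005]),"seen 230.9")
print("line front exp",proj(W,o+[0,.010,.030]),"seen",(318.1,160+348/4))
r=onz(W,318,230.9,o[2]);print("tip centre from W",r-[0,.007,0])
print("S line axis at z",onz(S,110+233.5/7-.5,185+203/7-.5,o[2]+.03), "S mouth",onz(S,147.1,232.4,.112))
E
```

```text
cam [ 0.47338344 -0.10439813  0.3383139 ]
rim edge [ 0.46684313 -0.15386971  0.112     ] -> centre y -0.1798697053184596
tip row exp 7mm/10mm [317.41565487 241.53152698] [316.74685586 239.27489901] seen 230.9
line front exp [316.51069485 253.35084388] seen (318.1, 247.0)
tip centre from W [ 0.46518721 -0.17312059  0.1205    ]
S line axis at z [ 0.46497318 -0.17733603  0.1505    ] S mouth [ 0.46390656 -0.18065974  0.112     ]
```

The rod looks 2–4 mm off towards +y in the wrist view, which could be a small tilt in the grip. I'll measure the rod edges accurately on averaged frames.

```bash
cat > edge.py <<'E'
from h import *
from workcell import bot
def avg(n,k=6):
    fr=[bot.grab_frame(n) for _ in range(k)];f=dict(fr[-1]);f["avg"]=np.mean([x["pixels"] for x in fr],0);return f
def axis(f,p,zs,r=.010,win=4):
    """seen minus expected centre of a vertical cylinder (px, along rows) at points p+z"""
    g=cv2.GaussianBlur(f["avg"].mean(2).astype(np.float32),(0,0),.8);dx=np.abs(np.gradient(g,axis=1))
    E=f["extrinsics"];c=-E[:3,:3].T@E[:3,3];out=[]
    for z in zs:
        q=np.array(p)+[0,0,z];d=(q-c)[:2];d/=np.linalg.norm(d);n=np.array([-d[1],d[0],0])
        e=[]
        for s in(-1,1):
            u,v=proj(f,q+s*r*n);row=dx[int(round(v))]
            u+= (round(v)-v)*0.27 if f.get("slope") else 0
            xs=np.arange(int(round(u))-win,int(round(u))+win+1);w=row[xs]**2;e.append((float((w*xs).sum()/w.sum())-u,float(w.max()**.5)))
        out.append((z,round(np.mean([x[0] for x in e]),2),[tuple(np.round(x,1)) for x in e]))
    return out
E
python3 - <<'E'
from edge import *
S=avg("scene");W=avg("wrist");S["slope"]=1;pickle.dump((S,W),open("f4.pkl","wb"))
p=bot.observe()["position"];p=np.array([.464,-.1797,.1973]);o=p-[0,0,.0768]
for r in axis(S,o,np.arange(.008,.056,.003)):print(r)
E
```

```text
(np.float64(0.008), np.float64(1.3), [(np.float64(1.1), np.float64(18.9)), (np.float64(1.5), np.float64(15.2))])
(np.float64(0.011), np.float64(1.25), [(np.float64(1.2), np.float64(17.0)), (np.float64(1.3), np.float64(16.3))])
(np.float64(0.013999999999999999), np.float64(1.31), [(np.float64(1.1), np.float64(14.9)), (np.float64(1.5), np.float64(13.9))])
(np.float64(0.016999999999999998), np.float64(1.2), [(np.float64(1.0), np.float64(14.5)), (np.float64(1.4), np.float64(13.5))])
(np.float64(0.019999999999999997), np.float64(1.0), [(np.float64(0.6), np.float64(14.7)), (np.float64(1.4), np.float64(13.2))])
(np.float64(0.022999999999999996), np.float64(1.0), [(np.float64(0.5), np.float64(17.7)), (np.float64(1.5), np.float64(14.3))])
(np.float64(0.025999999999999995), np.float64(1.33), [(np.float64(1.1), np.float64(20.0)), (np.float64(1.6), np.float64(15.6))])
(np.float64(0.028999999999999995), np.float64(1.19), [(np.float64(1.3), np.float64(17.7)), (np.float64(1.0), np.float64(16.5))])
(np.float64(0.031999999999999994), np.float64(1.12), [(np.float64(1.2), np.float64(16.4)), (np.float64
[... 222 characters left out ...]
1), np.float64(17.8)), (np.float64(1.2), np.float64(13.3))])
(np.float64(0.04099999999999999), np.float64(1.2), [(np.float64(1.1), np.float64(17.6)), (np.float64(1.3), np.float64(14.1))])
(np.float64(0.04399999999999999), np.float64(1.24), [(np.float64(1.1), np.float64(18.0)), (np.float64(1.3), np.float64(13.7))])
(np.float64(0.04699999999999999), np.float64(1.31), [(np.float64(1.3), np.float64(16.8)), (np.float64(1.4), np.float64(13.7))])
(np.float64(0.04999999999999999), np.float64(0.55), [(np.float64(1.0), np.float64(13.0)), (np.float64(0.1), np.float64(7.6))])
(np.float64(0.052999999999999985), np.float64(-0.66), [(np.float64(0.7), np.float64(11.3)), (np.float64(-2.0), np.float64(7.0))])
```

```bash
python3 - <<'E'
from h import *
S,W=pickle.load(open("f4.pkl","rb"))
g=cv2.GaussianBlur(W["avg"].mean(2).astype(np.float32),(0,0),.8);dx=np.gradient(g,axis=1)
print("rim mid cols")
for v in range(210,232,3):
    L=260+np.argmax(dx[v,260:316]);R=320+np.argmin(dx[v,320:376]);print(v,L,R,(L+R)/2,round(dx[v,L]),round(dx[v,R]))
print("rod mid cols")
for v in range(236,250,3):
    L=296+np.argmin(dx[v,296:315]);R=322+np.argmax(dx[v,322:342]);
    f=lambda k:k+(lambda a,b,c:.5*(a-c)/(a-2*b+c))(*np.abs(dx[v,k-1:k+2]))
    print(v,f(L),f(R),(f(L)+f(R))/2)
q=proj(S,[.464,-.1797,.112]);print("S TCP axis at rim",q,"sees axis at",q+[1.2,0])
E
```

```text
rim mid cols
210 300 353 326.5 13 -25
213 295 354 324.5 13 -24
216 290 354 322.0 18 -24
219 288 354 321.0 18 -25
222 286 355 320.5 16 -23
225 284 354 319.0 10 -18
228 282 353 317.5 9 -21
231 281 354 317.5 9 -21
rod mid cols
236 303.0192334651947 330.2757053375244 316.64746940135956
239 301.1330087929964 332.1168365031481 316.62492264807224
242 300.0603494271636 333.14446315169334 316.6024062894285
245 299.70843467116356 333.9441316537559 316.82628316245973
248 299.7991908788681 334.4358339011669 317.1175123900175
S TCP axis at rim [147.7580246  232.23872053] sees axis at [148.9580246  232.23872053]
```

Both views agree that the rod is vertical and needs about dx +0.2 mm, dy −3.2 mm. I'll correct, then check again.

```bash
python3 -m crank '{"travel":[[0,-0.1,0],[0.02,-0.2,0],[0.02,-0.32,0],[0.02,-0.32,0],[0.02,-0.32,0]],"turn":[[0,0,0],[0,0,0],[0,0,0],[0,0,0],[0,0,0]],"gripper":[1,1,1,1,1]}'
python3 - <<'E'
from edge import *
S=avg("scene");W=avg("wrist");S["slope"]=1
p=np.mean([bot.observe()["position"] for _ in range(2)],0);print(p)
p=np.array([.4642,-.1829,.1973]);o=p-[0,0,.0768]
off=np.mean([r[1] for r in axis(S,o,np.arange(.008,.047,.003))])
q=proj(S,[p[0],p[1],.112]);print("off",off,"axis at rim",q+[off,0],"mouth 147.1")
a=cv2.resize(S["avg"].astype(np.uint8)[205:255,120:170],(500,500),interpolation=cv2.INTER_CUBIC)
c=cv2.resize(W["avg"].astype(np.uint8)[190:265,268:368],(640,480),interpolation=cv2.INTER_CUBIC)[:,170:470] if 0 else cv2.resize(W["avg"].astype(np.uint8)[165:265,268:368],(300,300),interpolation=cv2.INTER_CUBIC)
out=np.zeros((500,800,3),np.uint8);out[:,:500]=a;out[:300,500:]=c
cv2.imwrite("pics/c5.png",out[:,:,::-1])
E
```

```text
clock: 8.6
position: [0.4644, -0.1831, 0.1983]
tool_rot: [-3.142, -0.0, 1.445]
force: [-0.2, -0.0, -1.4]
grip_width: 0.0206
finger_force: 58.8
[ 0.46440068 -0.18302848  0.19827387]
off 1.1984615384615387 axis at rim [146.83730491 232.99686869] mouth 147.1
```

View pics/c5.png

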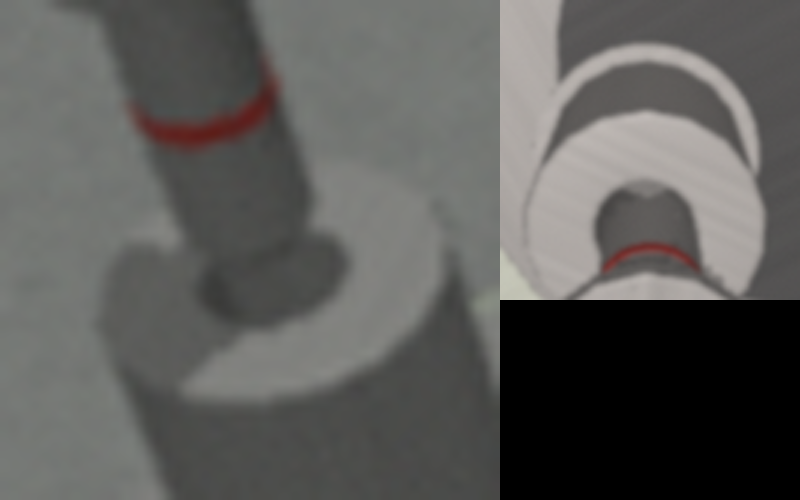

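Aligned within about 0.4 mm in both views: the scene axis is at 146.8 against the mouth at 147.0, and in the wrist crop the rod is at 648 against the rim at 646. Lowering slowly while watching the force.

```bash
python3 -m crank '{"travel":[[0,0.03,-0.3],[0,0.03,-0.6],[0,0.03,-0.9],[0,0.03,-1.1],[0,0.03,-1.3]],"turn":[[0,0,0],[0,0,0],[0,0,0],[0,0,0],[0,0,0]],"gripper":[1,1,1,1,1]}'
python3 -c "
from workcell import bot;s=bot.observe();print(s['position'],s['force'],s['moment'])"
```

```text
clock: 9.7
position: [0.4644, -0.1827, 0.185]
tool_rot: [-3.141, -0.0, 1.445]
force: [0.0, -0.3, -1.6]
grip_width: 0.0207
finger_force: 58.8
[ 0.46435602 -0.18274614  0.18502844] [ 0.03204403 -0.26290086 -1.57631884] [ 0.00604935 -0.01504378 -0.00145351]
```

```bash
python3 -m crank '{"travel":[[0,0,-0.15],[0,0,-0.3],[0,0,-0.45],[0,0,-0.6],[0,0,-0.7]],"turn":[[0,0,0],[0,0,0],[0,0,0],[0,0,0],[0,0,0]],"gripper":[1,1,1,1,1]}'
python3 -c "
from workcell import bot;s=bot.observe();print(s['position'],s['force'],s['moment'])"
```

```text
clock: 10.2
position: [0.4641, -0.1827, 0.1781]
tool_rot: [-3.141, -0.0, 1.445]
force: [-4.4, 1.4, -0.3]
grip_width: 0.0206
finger_force: 59.0
[ 0.46414525 -0.18272523  0.17808873] [-4.38303277  1.38046837 -0.26761694] [ 0.12384478  0.88664304 -0.04668366]
```

The rod has entered, with a light side force of −4.4 N in x. I'll follow it with a small shift in −x.

```bash
python3 -m crank '{"travel":[[-0.03,0.01,0],[-0.05,0.01,0],[-0.05,0.01,-0.1],[-0.05,0.01,-0.2],[-0.05,0.01,-0.3]],"turn":[[0,0,0],[0,0,0],[0,0,0],[0,0,0],[0,0,0]],"gripper":[1,1,1,1,1]}'
python3 -c "
from workcell import bot;s=bot.observe();print(s['position'],s['force'],s['moment'])"
```

```text
clock: 10.7
position: [0.464, -0.1827, 0.1753]
tool_rot: [3.141, 0.0, 1.445]
force: [-2.0, -0.1, -0.9]
grip_width: 0.0205
finger_force: 58.9
[ 0.46397473 -0.1826729   0.17525678] [-2.00728671 -0.09900846 -0.91392649] [ 0.11948102  0.41554196 -0.00365033]
```

```bash
python3 -m crank '{"travel":[[-0.03,0,-0.2],[-0.03,0,-0.4],[-0.03,0,-0.6],[-0.03,0,-0.8],[-0.03,0,-1]],"turn":[[0,0,0],[0,0,0],[0,0,0],[0,0,0],[0,0,0]],"gripper":[1,1,1,1,1]}'
python3 -c "
from workcell import bot;s=bot.observe();print(s['position'],s['force'],s['moment'])"
```

```text
clock: 11.2
position: [0.4636, -0.1826, 0.1651]
tool_rot: [3.142, -0.0, 1.445]
force: [0.2, -0.3, -1.2]
grip_width: 0.0211
finger_force: 58.8
[ 0.46362966 -0.18263035  0.16509957] [ 0.18611303 -0.29190335 -1.19599908] [-0.02895194  0.00560697  0.00876935]
```

No force now. Continuing to just above home.

```bash
python3 -m crank '{"travel":[[0,0,-0.4],[0,0,-0.8],[0,0,-1.2],[0,0,-1.6],[0,0,-2]],"turn":[[0,0,0],[0,0,0],[0,0,0],[0,0,0],[0,0,0]],"gripper":[1,1,1,1,1]}'
python3 -c "
from workcell import bot;s=bot.observe();print(s['position'],s['force'],s['moment'])"
python3 -m crank '{"travel":[[0,0,-0.15],[0,0,-0.3],[0,0,-0.45],[0,0,-0.6],[0,0,-0.7]],"turn":[[0,0,0],[0,0,0],[0,0,0],[0,0,0],[0,0,0]],"gripper":[1,1,1,1,1]}'
python3 -c "
from workcell import bot;s=bot.observe();print(s['position'],s['force'],s['moment'])"
```

```text
clock: 11.7
position: [0.4636, -0.1826, 0.1449]
tool_rot: [-3.142, -0.0, 1.445]
force: [-0.5, 0.0, -1.5]
grip_width: 0.021
finger_force: 58.8
[ 0.46360826 -0.18262907  0.1449265 ] [-0.51296645  0.04076308 -1.50704822] [-0.02341402 -0.05666836 -0.05021794]
clock: 12.2
position: [0.4636, -0.1827, 0.1382]
tool_rot: [3.142, 0.0, 1.445]
force: [0.2, 0.0, -1.8]
grip_width: 0.0206
finger_force: 58.8
[ 0.46361493 -0.18266514  0.13823331] [ 2.09914329e-01  6.98619311e-04 -1.79356987e+00] [-0.0243863  -0.02307294 -0.00605616]
```

```bash
python3 -m crank '{"travel":[[0,0,-0.1],[0,0,-0.2],[0,0,-0.3],[0,0,-0.4],[0,0,-0.5]],"turn":[[0,0,0],[0,0,0],[0,0,0],[0,0,0],[0,0,0]],"gripper":[1,1,1,1,1]}'
python3 -c "
from workcell import bot;s=bot.observe();print(s['position'],s['force'],s['moment'])"
```

```text
clock: 12.7
position: [0.4636, -0.1826, 0.1332]
tool_rot: [-3.142, -0.0, 1.445]
force: [-0.5, 0.1, -1.8]
grip_width: 0.0204
finger_force: 58.8
[ 0.4635768  -0.18261857  0.13318195] [-0.45935188  0.06716217 -1.7589413 ] [-0.03673521 -0.05389664 -0.0067319 ]
```

```bash
python3 -m crank '{"travel":[[0,0,-0.05],[0,0,-0.1],[0,0,-0.15],[0,0,-0.2],[0,0,-0.25]],"turn":[[0,0,0],[0,0,0],[0,0,0],[0,0,0],[0,0,0]],"gripper":[1,1,1,1,1]}'
python3 -c "
from workcell import bot;s=bot.observe();print(s['position'],s['force'],s['moment'])"
```

```text
clock: 13.2
position: [0.4636, -0.1826, 0.1308]
tool_rot: [-3.142, 0.0, 1.445]
force: [0.5, -0.2, -0.8]
grip_width: 0.0208
finger_force: 58.8
[ 0.46359936 -0.18263664  0.13075248] [ 0.52161653 -0.21562636 -0.7778383 ] [-0.00295615 -0.04263344 -0.0021898 ]
```

```bash
python3 -m crank '{"travel":[[0,0,-0.03],[0,0,-0.06],[0,0,-0.09],[0,0,-0.12],[0,0,-0.15]],"turn":[[0,0,0],[0,0,0],[0,0,0],[0,0,0],[0,0,0]],"gripper":[1,1,1,1,1]}'
python3 -c "
from workcell import bot;s=bot.observe();print(s['position'],s['force'],s['moment'])"
```

```text
clock: 13.7
position: [0.4636, -0.1827, 0.1293]
tool_rot: [-3.142, 0.0, 1.445]
force: [0.1, -0.1, -1.5]
grip_width: 0.0205
finger_force: 58.8
[ 0.46357339 -0.18265714  0.12926136] [ 0.08978227 -0.1077619  -1.49816358] [-0.02231921 -0.04307659 -0.03320831]
```

```bash
python3 -m crank '{"travel":[[0,0,-0.03],[0,0,-0.06],[0,0,-0.09],[0,0,-0.12],[0,0,-0.12]],"turn":[[0,0,0],[0,0,0],[0,0,0],[0,0,0],[0,0,0]],"gripper":[1,1,1,1,1]}'
python3 -c "
from workcell import bot;s=bot.observe();print(s['position'],s['force'],s['moment'])"
```

```text
clock: 14.2
position: [0.4636, -0.1827, 0.1287]
tool_rot: [3.141, 0.0, 1.445]
force: [-6.7, 1.8, 16.8]
grip_width: 0.0208
finger_force: 60.9
[ 0.46360804 -0.1826592   0.12874168] [-6.71784502  1.79245194 16.79293202] [0.4145288  1.16776527 0.05511983]
```

Contact at z = 0.1287, where 0.1288 was predicted for home, with 17 N. I'll confirm seating by eye.

```bash
python3 - <<'E'
from edge import *
S=avg("scene",4);W=avg("wrist",4);s=bot.observe();print(s['position'],s['force'])
a=cv2.resize(S["avg"].astype(np.uint8)[195:265,115:185],(500,500),interpolation=cv2.INTER_CUBIC)
c=cv2.resize(W["avg"].astype(np.uint8)[165:265,268:368],(300,300),interpolation=cv2.INTER_CUBIC)
out=np.zeros((500,800,3),np.uint8);out[:,:500]=a;out[:300,500:]=c
cv2.imwrite("pics/c6.png",out[:,:,::-1])
E
```

```text
[ 0.46361758 -0.18265831  0.12875959] [-5.24804393  0.83704029 15.83406802]
```

View pics/c6.png

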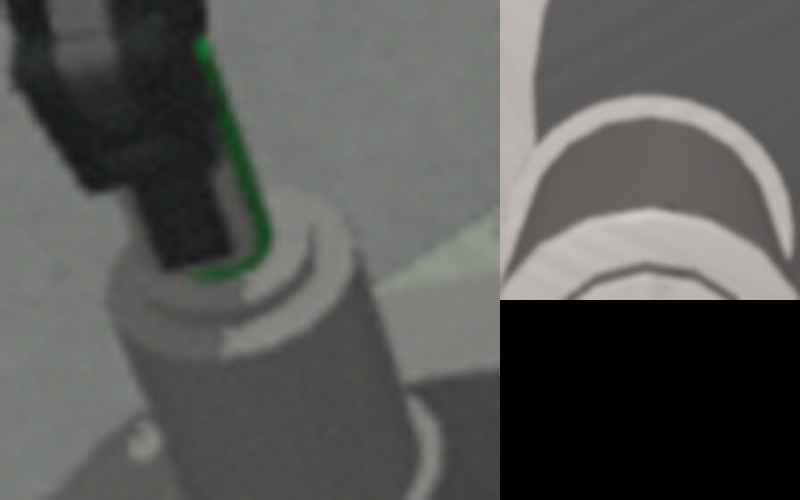

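The collar lies on the rim at scene crop (235,270) with no visible gap. I'll settle it gently by relieving the side load and pressing slightly.

```bash
python3 -m crank '{"travel":[[-0.02,0,0],[-0.03,0,-0.01],[-0.03,0,-0.03],[-0.03,0,-0.03],[-0.03,0,-0.03]],"turn":[[0,0,0],[0,0,0],[0,0,0],[0,0,0],[0,0,0]],"gripper":[1,1,1,1,1]}'
python3 -c "
from workcell import bot;s=bot.observe();print(s['position'],s['force'],s['moment'])"
```

```text
clock: 15.1
position: [0.4636, -0.1827, 0.1287]
tool_rot: [3.141, 0.001, 1.445]
force: [-6.4, 2.6, 20.2]
grip_width: 0.0208
finger_force: 60.9
[ 0.46360497 -0.18267789  0.12874501] [-6.41259899  2.59528551 20.15934091] [0.54219144 1.25698195 0.00310763]
```

It's a hard stop with z unchanged under 20 N, so it is home. Drawing straight up: about 3.0 cm plus the 0.1 cm of push.

```bash
python3 -m crank '{"travel":[[0.01,0,0.1],[0.03,0,0.25],[0.03,0,0.5],[0.03,0,0.75],[0.03,0,1]],"turn":[[0,0,0],[0,0,0],[0,0,0],[0,0,0],[0,0,0]],"gripper":[1,1,1,1,1]}'
python3 -c "
from workcell import bot;s=bot.observe();print(s['position'],s['force'],s['moment'])"
```

```text
clock: 15.6
position: [0.4636, -0.1827, 0.1379]
tool_rot: [-3.141, -0.0, 1.445]
force: [-0.6, -0.2, -1.1]
grip_width: 0.0206
finger_force: 59.3
[ 0.46356894 -0.18266228  0.13794245] [-0.58807405 -0.15618794 -1.11815789] [ 0.02235463 -0.04310455  0.03848442]
```

Free, no binding. 20.8 mm to go.

```bash
python3 -m crank '{"travel":[[0,0,0.3],[0,0,0.7],[0,0,1.1],[0,0,1.5],[0,0,1.8]],"turn":[[0,0,0],[0,0,0],[0,0,0],[0,0,0],[0,0,0]],"gripper":[1,1,1,1,1]}'
python3 -m crank '{"travel":[[0,0,0.1],[0,0,0.2],[0,0,0.28],[0,0,0.28],[0,0,0.28]],"turn":[[0,0,0],[0,0,0],[0,0,0],[0,0,0],[0,0,0]],"gripper":[1,1,1,1,1]}'
python3 - <<'E'
from edge import *
S=avg("scene",5);W=avg("wrist",5);s=bot.observe();print(s['position'],s['force'],s['moment'])
a=cv2.resize(S["avg"].astype(np.uint8)[195:260,115:180],(500,500),interpolation=cv2.INTER_CUBIC)
c=cv2.resize(W["avg"].astype(np.uint8)[195:270,280:355],(300,300),interpolation=cv2.INTER_CUBIC)
out=np.zeros((500,800,3),np.uint8);out[:,:500]=a;out[:300,500:]=c
cv2.imwrite("pics/c7.png",out[:,:,::-1])
E
```

```text
clock: 16.1
position: [0.4637, -0.1827, 0.1562]
tool_rot: [3.141, 0.0, 1.445]
force: [0.7, 0.1, -2.0]
grip_width: 0.0209
finger_force: 59.3
clock: 16.6
position: [0.4636, -0.1826, 0.1585]
tool_rot: [-3.141, -0.0, 1.445]
force: [0.1, -0.9, -1.1]
grip_width: 0.0207
finger_force: 59.1
[ 0.46357904 -0.18264453  0.1585769 ] [-0.98653134  0.17033013 -1.97980956] [0.02698789 0.03053833 0.00038093]
```

View pics/c7.png

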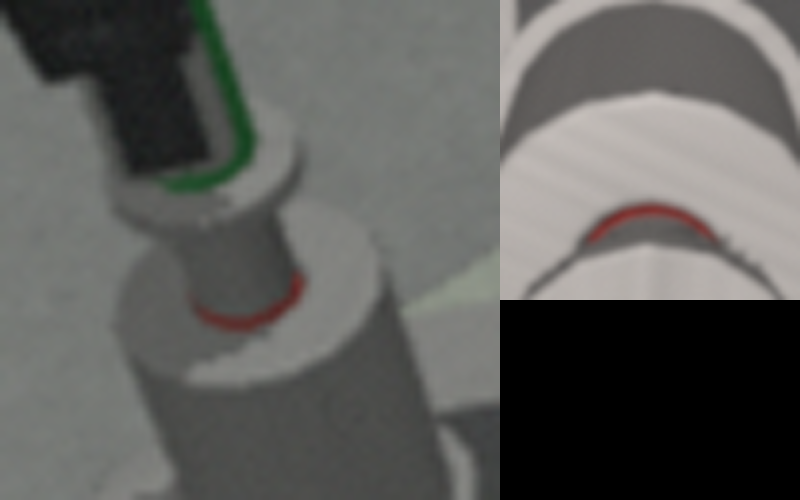

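The red line lies half in and half out of the rim, at scene crop (245,315) and wrist crop (650,212). The gauge rose 29.8 mm from home with no binding and is held steady. Handing in.

```bash
python3 -c "
from workcell import bot;print(bot.job_done())"
```

```text
the job is handed in; nothing more can be done
None
```

Job handed in at about 17 s on the clock: the green gauge was seated fully home in the crankpin, then drawn up 29.8 mm without binding until the red line was level with the rim, and the gripper is still holding it there.

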